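Stir the clay pellets in the planter

TASK

Take the round wooden stick out of the peg crate and, with its foot down among the clay pellets close to the floor of the ceramic planter, stir them round anticlockwise (seen from above) for at least three full turns, and on until at least five of the six pellets lie 2 cm or more from where they started. Then stand the stick back upright, fully home, in any free hole of the crate and let go. Stir gently, keep every pellet in the planter, and do not shift the planter or anything else.

Things in the scene. Friction and masses are not known exactly. Their poses are not given: they have to be found in the camera images.
- stick: the round wooden stirring stick: plain round rod, 20 mm diameter, 170 mm long, 50 g, edges chamfered 4 mm at both ends, the longest thing standing in the crate (its top at 185 mm above the work surface). It starts upright in one of the crate's end holes (hole0 or hole2). Origin at the centre of its foot (lower end), z along it towards the top; its yaw means nothing
- stick_foot (a point): centre of the stick's lower end face
- stick_top (a point): centre of the stick's upper end face, 170 mm from the foot
- crate: fixed low wooden peg crate, 110 mm (its x) by 192 mm (its y) and 60 mm high, with three round blind holes in its flat top in a row along its y axis, 60 mm apart. Origin at the centre of its underside, z up
- hole0 (a point): centre of the mouth of the crate's hole at y = -60 mm, level with the crate's top (60 mm up). Every hole is 25 mm in diameter with a 2 mm chamfer, 45 mm deep (its floor is 15 mm above the work surface), so a stick fully home has its foot at 15 mm
- hole1 (a point): the same for the middle hole, which starts empty
- hole2 (a point): the same for the hole at y = +60 mm
- planter: white ceramic planter, round open pot, loose, 1.8 kg, 80 mm high, outer radius 88 mm at the rim, 81 mm at the foot, wall 6 mm (inside radius 75 mm at the floor); inner floor at 10 mm. Origin at the centre of its underside, z up; yaw arbitrary. Pushed hard it slides. A pellet can jam between stick and wall; with the stick's axis 30 to 40 mm from the planter's, pellets pass freely
- bottle: bystander: tall grey bottle, 64 mm diameter, 225 mm high, standing loose between crate and planter; origin at the centre of its underside
- pail: bystander: empty blue plastic pail, 200 mm across the rim, 180 mm high, behind the bottle; origin at the centre of its underside
- fork: bystander: green plastic hand fork, lying, 258 mm long along its y (handle to -y), 66 mm wide and 28 mm high, left of the pail; origin on the work surface, 130 mm from either end
- clip: bystander: dark steel spring clip, lying, 75 mm (its x) by 16 mm, 27 mm high, at the left or right edge; origin at the centre of its underside
- pot: bystander: small empty terracotta pot, 100 mm across, 85 mm high; origin at the centre of its underside
- stake: bystander: square wooden stake, 16 mm square, 135 mm long, standing loose in the crate's other end hole (top at 150 mm above the work surface); origin at the centre of its lower end
- pellet0: chunky terracotta pellet 0: barrel shape, 24 mm diameter, 19 mm high, 15 g, loose in the planter; the six start upright on the planter's floor in a ring, each about 34 mm from the planter's axis, 60 degrees apart, leaving the middle free. Origin at its middle (its place is that of this point)
- pellet1: chunky terracotta pellet 1: barrel shape, 24 mm diameter, 19 mm high, 15 g, loose in the planter; the six start upright on the planter's floor in a ring, each about 34 mm from the planter's axis, 60 degrees apart, leaving the middle free. Origin at its middle (its place is that of this point)
- pellet2: chunky terracotta pellet 2: barrel shape, 24 mm diameter, 19 mm high, 15 g, loose in the planter; the six start upright on the planter's floor in a ring, each about 34 mm from the planter's axis, 60 degrees apart, leaving the middle free. Origin at its middle (its place is that of this point)
- pellet3: chunky terracotta pellet 3: barrel shape, 24 mm diameter, 19 mm high, 15 g, loose in the planter; the six start upright on the planter's floor in a ring, each about 34 mm from the planter's axis, 60 degrees apart, leaving the middle free. Origin at its middle (its place is that of this point)
- pellet4: chunky terracotta pellet 4: barrel shape, 24 mm diameter, 19 mm high, 15 g, loose in the planter; the six start upright on the planter's floor in a ring, each about 34 mm from the planter's axis, 60 degrees apart, leaving the middle free. Origin at its middle (its place is that of this point)
- pellet5: chunky terracotta pellet 5: barrel shape, 24 mm diameter, 19 mm high, 15 g, loose in the planter; the six start upright on the planter's floor in a ring, each about 34 mm from the planter's axis, 60 degrees apart, leaving the middle free. Origin at its middle (its place is that of this point)
Not all that is in view belongs to the job. Leave any blue or pink look-alike of the stick alone.

How it is judged:
On the way, in this order (a step that is already met when the one before it is completed fails the run):
1. the stick is lifted clear of the crate (height (world z) of stick_foot above 0.07 m), for 0.1 s.
2. first counted turn: the stick's foot, low among the pellets, passes the planter's +x side (x of stick_foot in the frame of planter above 0.016 m and y of stick_foot in the frame of planter between -0.016 and 0.016 m and horizontal distance between stick_foot and planter below 0.076 m and z of stick_foot in the frame of planter below 0.026 m), for 0.02 s.
3. first counted turn: the stick's foot, low among the pellets, passes the planter's +y side (y of stick_foot in the frame of planter above 0.016 m and x of stick_foot in the frame of planter between -0.016 and 0.016 m and horizontal distance between stick_foot and planter below 0.076 m and z of stick_foot in the frame of planter below 0.026 m), for 0.02 s.
4. first counted turn: the stick's foot, low among the pellets, passes the planter's -x side (x of stick_foot in the frame of planter below -0.016 m and y of stick_foot in the frame of planter between -0.016 and 0.016 m and horizontal distance between stick_foot and planter below 0.076 m and z of stick_foot in the frame of planter below 0.026 m), for 0.02 s.
5. first counted turn: the stick's foot, low among the pellets, passes the planter's -y side (y of stick_foot in the frame of planter below -0.016 m and x of stick_foot in the frame of planter between -0.016 and 0.016 m and horizontal distance between stick_foot and planter below 0.076 m and z of stick_foot in the frame of planter below 0.026 m), for 0.02 s.
6. second counted turn: the stick's foot, low among the pellets, passes the planter's +x side (all of step 2), for 0.02 s.
7. second counted turn: the stick's foot, low among the pellets, passes the planter's +y side (all of step 3), for 0.02 s.
8. second counted turn: the stick's foot, low among the pellets, passes the planter's -x side (all of step 4), for 0.02 s.
9. second counted turn: the stick's foot, low among the pellets, passes the planter's -y side (all of step 5), for 0.02 s.
At the end, for the whole second after the job is handed in: Stick released, at rest in a crate hole (foot within 7 mm of its floor, 8 mm of its axis, tilt under 0.2 rad); six pellets at rest in the planter, five or more over 17 mm from their start; planter upright, within 15 mm of its start; bottle, pail, fork, clip, pot, stake within 30 mm of theirs (((horizontal distance between stick_foot and hole0 below 0.008 m and height (world z) of stick_foot below 0.022 m) or (horizontal distance between stick_foot and hole1 below 0.008 m and height (world z) of stick_foot below 0.022 m) or (horizontal distance between stick_foot and hole2 below 0.008 m and height (world z) of stick_foot below 0.022 m)) and angle between stick's own z axis and vertical below 0.2 rad and horizontal distance between each of pellet0, pellet1, pellet2, pellet3, pellet4, pellet5 and planter below 0.08 m and height (world z) of each of pellet0, pellet1, pellet2, pellet3, pellet4, pellet5 below 0.07 m and (distance of each of pellet1, pellet2, pellet3, pellet4, pellet5 from where it was at the start of the episode above 0.017 m or distance of each of pellet0, pellet2, pellet3, pellet4, pellet5 from where it was at the start of the episode above 0.017 m or distance of each of pellet0, pellet1, pellet3, pellet4, pellet5 from where it was at the start of the episode above 0.017 m or distance of each of pellet0, pellet1, pellet2, pellet4, pellet5 from where it was at the start of the episode above 0.017 m or distance of each of pellet0, pellet1, pellet2, pellet3, pellet5 from where it was at the start of the episode above 0.017 m or distance of each of pellet0, pellet1, pellet2, pellet3, pellet4 from where it was at the start of the episode above 0.017 m) and distance of planter from where it was at the start of the episode below 0.015 m and angle between planter's own z axis and vertical below 0.1 rad and linear speed of stick below 0.02 m/s and linear speed of each of pellet0, pellet1, pellet2, pellet3, pellet4, pellet5 below 0.03 m/s and distance of each of bottle, pail, fork, clip, pot, stake from where it was at the start of the episode below 0.03 m); the robot touches nothing.
It fails at once if bottle, pail, fork, clip, pot or stake is shifted by more than 30 mm or tipped over (distance of any of bottle, pail, fork, clip, pot, stake from where it was at the start of the episode above 0.03 m or angle between any of bottle, pail, fork, clip, pot, stake's own z axis and vertical above 0.4 rad).
It fails at once if the planter is shifted by more than 15 mm or tilted (distance of planter from where it was at the start of the episode above 0.015 m or angle between planter's own z axis and vertical above 0.1 rad).
It fails at once if a pellet leaves the planter (not (horizontal distance between each of pellet0, pellet1, pellet2, pellet3, pellet4, pellet5 and planter below 0.08 m and height (world z) of each of pellet0, pellet1, pellet2, pellet3, pellet4, pellet5 below 0.07 m)).
It fails at once if the stick presses on the planter with more than 25 N (contact force between stick and planter above 25 N).
It also fails if it takes over 67 s, if anything falls off the work surface, if the arm or the gripper's body presses on something with over 40 N, if the wrist force passes 120 N, or if a joint passes its speed limit or range.

ROBOT

A 7-joint arm with a two-finger parallel gripper is mounted at the origin on the work surface. World frame = base frame: x ahead of the robot, y to its left, z up, the work surface at z = 0. Lengths are in m, angles in rad, forces in N, time in s.
With the tool pointing down it reaches from about 0.4 to 0.85 m from the base axis. Payload 10.4 kg.
Tool frame: the origin (TCP) lies midway between the tips of the shut fingers; the grasp point (between the pads) lies 19 mm behind it (robot.tcp_to_grasp is the z of the grasp point in the tool frame, in m); z points along the fingers, y is the line along which they close (so a half turn about z gives the same grasp; the last joint's range is limited). The gripper opens to 85 mm and grips with 20 to 120 N. Pads are 22 mm wide; open, the fingers measure 114 mm over their backs; the gripper's body (76 mm by 85 mm) begins 54 mm behind the grasp point. The pads swing forward as they close: fully open they stand 13 mm farther back than shut.
Start: joints at [1.239, 0.332, -0.065, 1.46, 0.022, 1.35, -0.088], TCP at [0.19, -0.595, 0.194] pointing down, gripper open.
Joint ranges: [-2.6, 2.6], [-0.5, 2.12], [-1.47, 1.34], [0.16, 2.42], [-1.27, 4.41], [0.06, 2.06], [-2.6, 2.6]. Speed limits (rad/s): [2.22, 2.22, 2.79, 2.79, 3.14, 3.14, 3.14].

INTERFACE

Orientations are given as a unit quaternion [w, x, y, z].
In Python, from rig import robot, kinematics, optics gives the robot as it stands. The module is installed in compiled form; this text tells all that it offers. Calls block until the motion is done:
- robot.move_to(position, orientation): joint-space move of the TCP to a pose.
- robot.servo_line(position, vel=0.15, ori=None): straight line of the TCP; ori=None keeps the orientation; vel is the mean speed in m/s.
- robot.set_joints(angles): joint-space move.
- robot.set_gripper(opening, squeeze=None): finger opening in m; squeeze is the grip in N (None keeps the last); returns when the fingers have stopped.
- robot.sleep(seconds).
- kinematics.inverse_kinematics(position, orientation): joint angles nearest the present ones, or None.
- optics.get_image(name): name is "scene" or "top"; returns the picture (420x560x3 uint8, red, green, blue); there is no depth.
- optics.camera_model(name): a dict with "intrinsics" (3x3 intrinsics, pixels), "k1" (the pictures are not rectified: a ray, as slopes to the right and down, at radius r is drawn at 1 + k1 r^2 times it, then the intrinsics apply), "pose" (4x4, takes a point from camera to world coordinates). Camera axes: x right, y down, z forward; pixel columns grow to the right and rows downward; lengths in m; the calibration is good to about 2 mm. A picture is of the moment at which its call begins. camera_model takes no time and is no camera call.
A pose or a line that the arm cannot do raises robot.MotionError and nothing moves.
- robot.job_done(): hands the job in; it is judged then, once.
Readings, each from a call of its own:
- robot.get_clock(): time.
- robot.get_joints(): joint angles.
- robot.get_qd(): joint speeds.
- robot.get_joint_efforts(): joint torques, N m.
- robot.get_tool_pos(): TCP position.
- robot.get_ee_rot(): TCP orientation.
- robot.get_wrist_force(): force on the tool from outside, world axes, zero at the start.
- robot.get_torque(): the same for the moment, N m.
- robot.get_gripper_width(): finger opening in m.
- robot.get_grip_force(): force on a finger pad.
Only numpy, scipy, OpenCV 4.12 (cv2) and the standard library are available. Lean on these libraries where they do the work, as an engineer would, in place of code of your own. Each camera call takes 0.05 s, during which the arm holds its last target. There are 200 camera calls.

## Working session

There is one attempt and no reset: what is moved stays moved. The work goes in short steps, each a Python script; the robot and the scene stay as the last script left them, time stands still between calls to the robot, and variables do not carry over. Pictures are saved under pics/ and viewed, at most 10 in all, crops included, and the job is handed in when it is done.

```bash
mkdir -p pics
python3 - <<'E'
from rig import robot,kinematics,optics
import cv2,numpy as np
for n in("scene","top"):
    im=optics.get_image(n); cv2.imwrite(f"pics/{n}0.png",im[:,:,::-1])
    m=optics.camera_model(n); print(n,np.round(m["intrinsics"],1).tolist(),m["k1"],np.round(m["pose"],3).tolist())
print(robot.get_clock(),robot.get_ee_rot(),robot.tcp_to_grasp,robot.get_gripper_width())
E
```

```text
scene [[481.6, 0.0, 278.2], [0.0, 481.6, 204.6], [0.0, 0.0, 1.0]] 0.039612116457535144 [[-0.345, 0.76, -0.55, 1.102], [0.938, 0.276, -0.207, 0.197], [-0.006, -0.588, -0.809, 0.995], [0.0, 0.0, 0.0, 1.0]]
top [[447.6, 0.0, 284.1], [0.0, 447.6, 206.2], [0.0, 0.0, 1.0]] -0.09321219751136245 [[0.012, -0.991, 0.133, 0.384], [-1.0, -0.009, 0.02, -0.008], [-0.019, -0.134, -0.991, 1.202], [0.0, 0.0, 0.0, 1.0]]
0.1 [-6.26890444e-04  9.88102068e-01  1.53798226e-01 -1.26421129e-04] -0.0187 0.085321543441925
```

View pics/scene0.png

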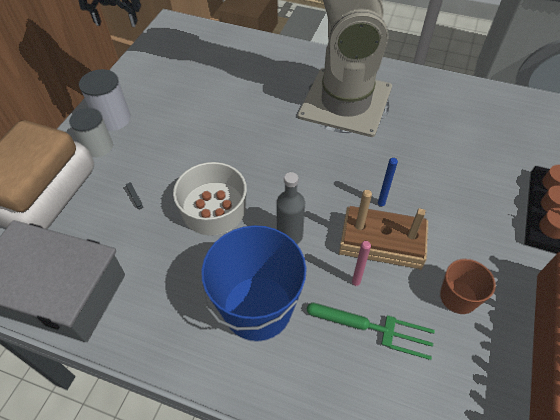

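View pics/top0.png

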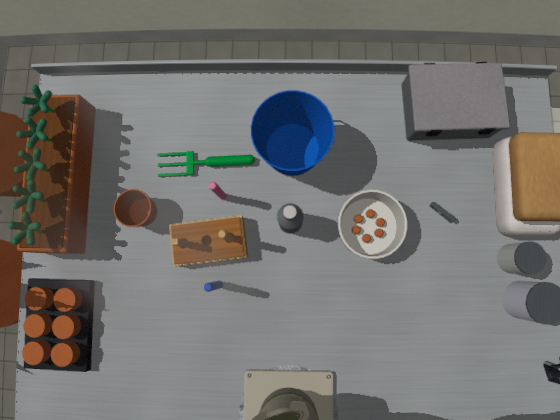

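Scene view: the crate is around (385,237). A tall round peg stands at its left end with its top near (365,193), and a shorter one stands at the right (418,212). The planter is at (210,197), with the bottle at (290,208), and blue and pink look-alikes at (390,180) and (362,262). In the top view the crate is at (208,240), the planter at (372,224), and the pegs at (222,234) and (180,243). The candidates are the peg by the bottle, the far peg, and the blue and pink sticks. The natural-wood peg at scene (365,205) / top (222,234) looks like the longest one in the crate, so I'll check it with enlarged crops and two-view triangulation.

```bash
cat > h.py <<'E'
import numpy as np,cv2
from rig import robot,kinematics,optics
def ray(n,uv):
    m=optics.camera_model(n);K=np.array(m["intrinsics"]);P=np.array(m["pose"]);k=m["k1"]
    d=np.array([(uv[0]-K[0,2])/K[0,0],(uv[1]-K[1,2])/K[1,1]]);s=d.copy()
    for _ in range(20): s=d/(1+k*(s@s))
    return P[:3,3],P[:3,:3]@np.array([*s,1.])
def plane(n,uv,z):
    o,d=ray(n,uv);return o+d*(z-o[2])/d[2]
def proj(n,p):
    m=optics.camera_model(n);K=np.array(m["intrinsics"]);P=np.array(m["pose"])
    c=P[:3,:3].T@(np.array(p)-P[:3,3]);s=c[:2]/c[2];s=s*(1+m["k1"]*(s@s))
    return K[:2,:2]@s+K[:2,2]
def tri(a,b):
    (o1,d1),(o2,d2)=ray("scene",a),ray("top",b)
    t=np.linalg.lstsq(np.c_[d1,-d2],o2-o1,rcond=None)[0]
    p,q=o1+t[0]*d1,o2+t[1]*d2
    return (p+q)/2,np.linalg.norm(p-q)
def grab(n): return cv2.cvtColor(optics.get_image(n),cv2.COLOR_RGB2BGR)
def blobs(mask,amin):
    k,_,st,c=cv2.connectedComponentsWithStats(mask.astype(np.uint8)); return [(c[i],st[i]) for i in range(1,k) if st[i][4]>=amin]
E
python3 - <<'E'
import cv2,numpy as np
s=cv2.imread("pics/scene0.png");t=cv2.imread("pics/top0.png")
a=cv2.resize(s[150:280,330:440],None,fx=3.6,fy=3.6,interpolation=cv2.INTER_CUBIC)
b=cv2.resize(t[205:275,160:255],None,fx=4.2,fy=4.2,interpolation=cv2.INTER_CUBIC)
o=np.zeros((468,796,3),np.uint8);o[:a.shape[0],:a.shape[1]]=a;o[:b.shape[0],397:397+b.shape[1]]=b[:,:399]
cv2.imwrite("pics/crop1.png",o)
a=cv2.resize(s[155:245,165:255],None,fx=4.4,fy=4.4,interpolation=cv2.INTER_CUBIC)
b=cv2.resize(t[180:270,325:415],None,fx=4.4,fy=4.4,interpolation=cv2.INTER_CUBIC)
cv2.imwrite("pics/crop2.png",np.hstack([a,b]))
E
```

```text
(no output)
```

View pics/crop1.png

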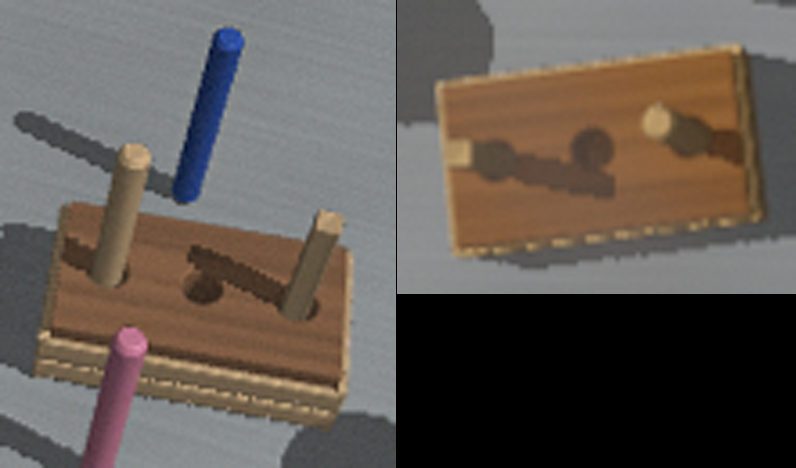

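View pics/crop2.png

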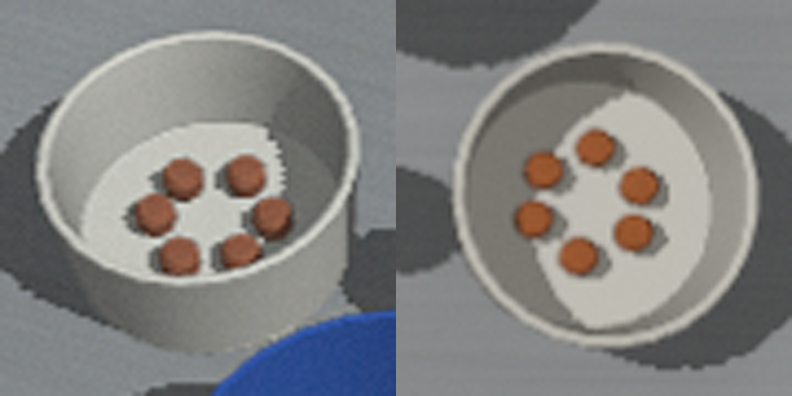

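Crop 1 shows the stick's round, chamfered top at scene (367.2,193.6) / top (221.9,234.3). The square stake's top is at scene (421,211) / top (174.8,241.4), and the empty middle hole is at top (206.4,240.5). Crop 2 shows six pellets in a ring with the middle free. Next I'll compute the positions and check them.

```bash
cat > meas.py <<'E'
from h import *
t=cv2.imread("pics/top0.png");s=cv2.imread("pics/scene0.png")
print("stick top tri (z .185)",*tri((367.2,193.6),(221.9,234.3)),"on plane",plane("top",(221.9,234.3),.185),plane("scene",(367.2,193.6),.185))
print("stake top (z .15)",*tri((421.1,211.1),(174.8,241.4)))
print("hole1",plane("top",(206.4,240.5),.06),plane("scene",(386.4,230),.06))
print("bottle cap",plane("top",(290,212),.225),plane("scene",(291,178),.225))
hsv=cv2.cvtColor(t,cv2.COLOR_BGR2HSV)
# pellets
m=((hsv[...,0]<14)&(hsv[...,1]>140)&(hsv[...,2]>90)); m[:, :330]=0;m[:,412:]=0;m[:185]=0;m[265:]=0
pp=np.array([plane("top",c,.027) for c,_ in blobs(m,20)]);print("pellets",pp.round(4),"mean",pp.mean(0))
# planter rim: bright low-saturation rim, outer hull
w=((hsv[...,1]<45)&(hsv[...,2]>165)).astype(np.uint8); 
r=np.zeros_like(w);r[180:272,325:418]=w[180:272,325:418]
pts=np.column_stack(np.where(r)[::-1]).astype(np.int32);h=cv2.convexHull(pts)[:,0]
q=np.array([plane("top",p,.08)[:2] for p in h]);A=np.c_[2*q,np.ones(len(q))]
x=np.linalg.lstsq(A,(q**2).sum(1),rcond=None)[0];print("planter",x[:2],"R",np.sqrt(x[2]+x[:2]@x[:2]),len(q),"res",(np.linalg.norm(q-x[:2],axis=1)-.088).round(3))
E
python3 meas.py
```

```text
stick top tri (z .185) [0.45555449 0.15511562 0.17866719] 0.000302310232320908 on plane [0.45514802 0.15395832 0.185     ] [0.46052308 0.15558266 0.185     ]
stake top (z .15) [0.43923322 0.27243794 0.14931511] 0.0011144600009302798
hole1 [0.44742981 0.21345678 0.06      ] [0.4492018 0.2162415 0.06     ]
bottle cap [ 0.5031004  -0.00139286  0.225     ] [0.50622095 0.00082733 0.225     ]
pellets [[ 0.5261 -0.2113  0.027 ]
 [ 0.5126 -0.1799  0.027 ]
 [ 0.503  -0.2373  0.027 ]
 [ 0.4829 -0.1736  0.027 ]
 [ 0.4751 -0.2333  0.027 ]
 [ 0.4605 -0.2008  0.027 ]] mean [ 0.49336306 -0.20604756  0.027     ]
planter [ 0.49394683 -0.20756678] R 0.0864873111481444 36 res [-0.001 -0.001 -0.001 -0.001 -0.001 -0.002 -0.002 -0.002 -0.002 -0.002
 -0.002 -0.001 -0.001 -0.001 -0.001 -0.002 -0.002 -0.002 -0.002 -0.001
 -0.001 -0.002 -0.002 -0.002 -0.002 -0.001 -0.001 -0.002 -0.002 -0.002
 -0.001 -0.002 -0.002 -0.001 -0.001 -0.001]
```

Everything agrees: the stick is 60 mm from hole1, the stake is opposite it, and the planter's rim radius is right. The stick top triangulates to z ≈ 0.18, so it is the 185 mm rod. Now I'll check IK for the full route, then approach and grasp.

```bash
cat > cfg.py <<'E'
from h import *
def Q(psi): return np.array([0,np.cos(psi/2),np.sin(psi/2),0])
S=np.array([.456,.1545]);C=np.array([.494,-.207]);G=.13   # stick, planter, foot->grasp distance
ZC=.015+G-.019                                             # TCP height with stick home
E
python3 - <<'E'
from cfg import *
for psi in (0,.3,-.3):
    for p in ([*S,ZC],[*S,.38],[.48,0,.38],[*C,.38],[*C,.128],[C[0]-.04,C[1],.128],[C[0]+.04,C[1],.128]):
        j=kinematics.inverse_kinematics(np.array(p),Q(psi)); print(psi,p,None if j is None else np.round(j,2))
E
```

```text
0 [np.float64(0.456), np.float64(0.1545), 0.12600000000000003] [ 0.73  0.28 -1.27  1.87  0.28  1.2  -2.21]
0 [np.float64(0.456), np.float64(0.1545), 0.38] [ 0.82  0.09 -1.3   1.43  0.08  1.69 -2.04]
0 [0.48, 0, 0.38] [ 0.76  0.02 -0.86  1.44  0.02  1.68 -1.67]
0 [np.float64(0.494), np.float64(-0.207), 0.38] [ 0.7   0.13 -0.44  1.33  0.06  1.69 -1.3 ]
0 [np.float64(0.494), np.float64(-0.207), 0.128] [ 0.68  0.21 -0.42  1.77  0.09  1.18 -1.33]
0 [np.float64(0.454), np.float64(-0.207), 0.128] [ 0.72  0.13 -0.41  1.86  0.06  1.16 -1.28]
0 [np.float64(0.534), np.float64(-0.207), 0.128] [ 0.64  0.29 -0.42  1.67  0.13  1.2  -1.38]
0.3 [np.float64(0.456), np.float64(0.1545), 0.12600000000000003] [ 0.69  0.25 -1.22  1.87  0.26  1.19 -1.89]
0.3 [np.float64(0.456), np.float64(0.1545), 0.38] [-0.15 -0.   -0.27  1.47 -0.    1.68 -1.69]
0.3 [0.48, 0, 0.38] [ 0.76  0.02 -0.86  1.44  0.02  1.68 -1.37]
0.3 [np.float64(0.494), np.float64(-0.207), 0.38] [ 0.69  0.13 -0.43  1.33  0.06  1.69 -1.  ]
0.3 [np.float64(0.494), np.float64(-0.207), 0.128] [ 0.7   0.22 -0.44  1.77  0.1   1.18 -1.04]
0.3 [np.float64(0.454), np.float64(-0.207), 0.128] [ 0.75  0.13 -0.44  1.85  0.06  1.17 -0.98]
0.3 [np.float64(0.534), np.float64(-0.207), 0.128] [ 0.66  0.3  -0.44  1.67  0.13  1.2  -1.08]
-0.3 [np.float64(0.456), np.float64(0.1545), 0.12600000000000003] [ 0.74  0.29 -1.29  1.87  0.3   1.2  -2.52]
-0.3 [np.float64(0.456), np.float64(0.1545), 0.38] [-0.15 -0.   -0.27  1.47 -0.    1.68 -2.29]
-0.3 [0.48, 0, 0.38] [ 0.77  0.02 -0.87  1.44  0.02  1.68 -1.97]
-0.3 [np.float64(0.494), np.float64(-0.207), 0.38] [ 0.69  0.13 -0.43  1.33  0.05  1.69 -1.6 ]
-0.3 [np.float64(0.494), np.float64(-0.207), 0.128] [ 0.67  0.21 -0.4   1.77  0.09  1.18 -1.63]
-0.3 [np.float64(0.454), np.float64(-0.207), 0.128] [ 0.71  0.13 -0.4   1.86  0.06  1.16 -1.58]
-0.3 [np.float64(0.534), np.float64(-0.207), 0.128] [ 0.62  0.29 -0.39  1.67  0.12  1.2  -1.67]
```

```bash
cat >> cfg.py <<'E'
PSI=.8
E
python3 - <<'E'
from cfg import *
p=robot.get_tool_pos();robot.servo_line([p[0],p[1],.36],vel=.25)
j=np.array(robot.get_joints());print(j.round(2))
j[0]=-.33;j[2]=0;j[6]=-1.1;robot.set_joints(j)
print(robot.get_tool_pos(),robot.get_clock())
q=kinematics.inverse_kinematics(np.array([*S,.30]),Q(PSI));print(np.round(q,2))
robot.set_gripper(.06,squeeze=20)
robot.move_to(np.array([*S,.30]),Q(PSI))
print(np.round(robot.get_joints(),2),robot.get_tool_pos(),robot.get_gripper_width(),robot.get_clock())
for n in("scene","top"): cv2.imwrite(f"pics/{n}1.png",grab(n))
print(proj("top",[*S,.3]))
E
```

```text
[ 1.23  0.31 -0.05  1.15  0.02  1.68 -0.08]
[0.60660588 0.15178754 0.35867705] 3.925
[-0.37 -0.02 -0.05  1.64 -0.    1.52 -1.19]
[-0.37 -0.02 -0.05  1.64 -0.    1.52 -1.19] [0.45625728 0.15447614 0.30063857] 0.060252100710954104 4.9833
[212.80609724 229.83723171]
```

Run:
```python
from cfg import *
robot.servo_line([*S,ZC],vel=.12)
print("wf",np.round(robot.get_wrist_force(),1),robot.get_tool_pos())
robot.set_gripper(.0,squeeze=25);print("w",robot.get_gripper_width(),np.round(robot.get_wrist_force(),1),robot.get_grip_force())
robot.set_gripper(.0,squeeze=70);print("w",robot.get_gripper_width(),np.round(robot.get_wrist_force(),1),robot.get_grip_force())
print(robot.get_tool_pos(),robot.get_clock())
a=grab("scene")[110:290,300:480]
cv2.imwrite("pics/grasp.png",cv2.resize(a,None,fx=3,fy=3,interpolation=cv2.INTER_CUBIC))
```

```text
wf [ 0.3 -0.4 -0.2] [0.45640382 0.15465158 0.12661926]
w 0.018777388544178698 [ 0.5 -0.4  2.7] 25.653602412203327
w 0.017332046276942726 [ 0.4 -1.   6. ] 68.46071181760635
[0.4564267  0.15460545 0.12647922] 7.3417
```

View pics/grasp.png

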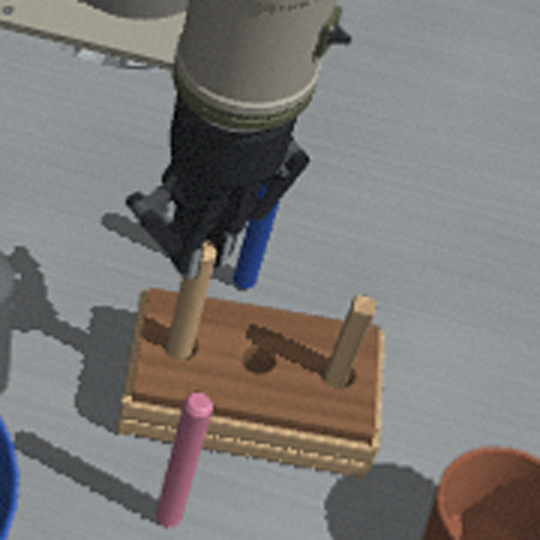

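The picture shows the stick gripped near its top, still standing in its hole; the stake and the look-alikes haven't moved. Next I'll lift it, carry it over and check the foot.

Run:
```python
from cfg import *
import json
p=np.array(robot.get_tool_pos());q=np.array(robot.get_ee_rot());json.dump([p.tolist(),q.tolist()],open("home.json","w"))
robot.servo_line([*S,.22],vel=.1);print("wf",np.round(robot.get_wrist_force(),1),robot.get_gripper_width())
robot.servo_line([*S,.40],vel=.25)
robot.move_to(np.array([*C,.40]),Q(PSI))
robot.servo_line([*C,.25],vel=.25)
print(robot.get_tool_pos(),np.round(robot.get_joints(),2),robot.get_clock(),robot.get_gripper_width(),np.round(robot.get_wrist_force(),1))
s,t=grab("scene"),grab("top")
f=[*C,.25-.111]
print("expected foot px",proj("scene",f),proj("top",f))
b=cv2.resize(s[110:260,150:290],None,fx=2.8,fy=2.8,interpolation=cv2.INTER_CUBIC);a=cv2.resize(t[170:320,310:450],None,fx=2.8,fy=2.8,interpolation=cv2.INTER_CUBIC)
cv2.imwrite("pics/hover.png",np.hstack([b,a]))
```

```text
wf [-0.1 -0.5  0.1] 0.017258755098814964
[ 0.49477803 -0.20672107  0.25144993] [-0.02  0.1   0.36  1.63 -0.04  1.42 -0.43] 11.4583 0.01734236146789904 [-0.7 -0.4 -0.3]
expected foot px [207.00351925 173.83239933] [376.26587122 220.90437845]
```

View pics/hover.png

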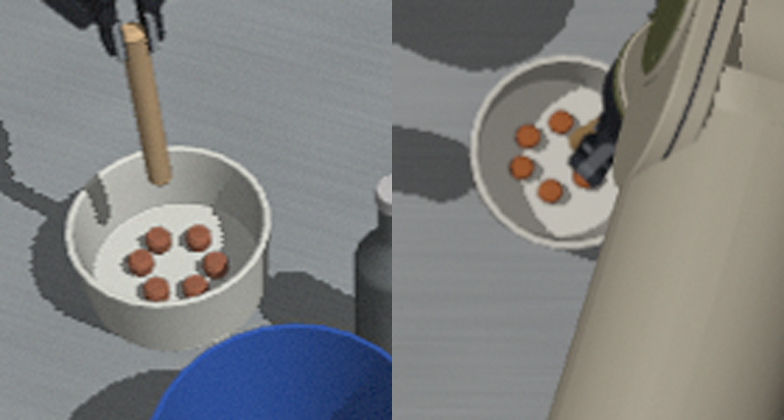

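The hover picture shows the foot at scene ≈ (207,174.6), against an expected (207.0,173.8), so the grip offset holds. All six pellets are undisturbed. I'll descend and do a slow outward spiral, watching the forces.

```bash
cat > stir.py <<'E'
from cfg import *
def stir(a0,a1,r0,r1,vel,n=16,z=.128):
    N=max(1,int(round((a1-a0)*n)));mx=0
    for k in range(1,N+1):
        f=k/N;a=2*np.pi*(a0+(a1-a0)*f);r=r0+(r1-r0)*f
        robot.servo_line([C[0]+r*np.cos(a),C[1]+r*np.sin(a),z],vel=vel)
        w=np.array(robot.get_wrist_force());mx=max(mx,np.linalg.norm(w))
        if np.linalg.norm(w[:2])>8: print("force",k,w.round(1));break
    print("max",round(mx,1),"clock",robot.get_clock(),np.round(robot.get_tool_pos(),4),robot.get_gripper_width())
E
python3 - <<'E'
from stir import *
robot.servo_line([*C,.16],vel=.15);print(np.round(robot.get_wrist_force(),1))
robot.servo_line([*C,.128],vel=.08);print(np.round(robot.get_wrist_force(),1),robot.get_tool_pos(),robot.get_clock())
stir(-.5,0,.006,.024,.05)
stir(0,.5,.024,.034,.06)
cv2.imwrite("pics/stirA.png",grab("scene"));
E
```

```text
[ 0.1 -0.3 -0.5]
[-0.3 -0.1 -0.4] [ 0.49401327 -0.20705511  0.12803677] 12.8583
max 1.6 clock 15.175 [ 0.5182 -0.2065  0.128 ] 0.01696597497899016
max 1.4 clock 17.875 [ 0.4599 -0.2075  0.128 ] 0.017382236428792244
```

Run:
```python
from stir import *
stir(.5,2,.034,.034,.07)
stir(2,3,.034,.037,.07)
stir(3,4.25,.037,.032,.07)
a=grab("scene")[110:260,150:290];cv2.imwrite("pics/stirB.png",cv2.resize(a,None,fx=3.5,fy=3.5,interpolation=cv2.INTER_CUBIC))
```

```text
max 1.6 clock 26.125 [ 0.5282 -0.2063  0.128 ] 0.01772591407037331
max 1.5 clock 31.6917 [ 0.5312 -0.2063  0.128 ] 0.017249933466036975
max 1.4 clock 38.5333 [ 0.494  -0.1751  0.1281] 0.017032419951947174
```

View pics/stirB.png

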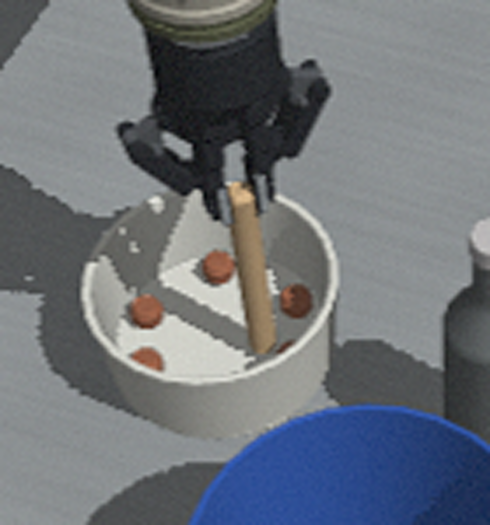

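The picture shows pellets spread outward at crop (217,267), (147,311), (147,358), (295,300) and partly (285,348); the sixth is hidden by the stick or the near wall. The planter looks unmoved. I'll lift straight out, go back above the crate and measure in the top view, where the arm no longer blocks it.

Run:
```python
from cfg import *
p=robot.get_tool_pos();robot.servo_line([p[0],p[1],.24],vel=.15);robot.servo_line([p[0],p[1],.40],vel=.3)
robot.move_to(np.array([*S,.40]),Q(PSI))
print(robot.get_clock(),robot.get_tool_pos(),robot.get_gripper_width())
t=grab("top");s=grab("scene");cv2.imwrite("pics/top2.png",t);cv2.imwrite("pics/scene2.png",s)
def pel(t):
    h=cv2.cvtColor(t,cv2.COLOR_BGR2HSV);m=((h[...,0]<14)&(h[...,1]>120)&(h[...,2]>50));m[:,:330]=0;m[:,412:]=0;m[:185]=0;m[265:]=0
    return np.array([plane("top",c,.027)[:2] for c,_ in blobs(m,20)])
a,b=pel(cv2.imread("pics/top0.png")),pel(t)
print(len(b),b.round(3).tolist());print("r",np.linalg.norm(b-C,axis=1).round(3));print("dist",np.linalg.norm(b[:,None]-a[None],axis=2).round(3))
f=[*S,.40-.111];print("foot px",proj("scene",f))
x=np.hstack([cv2.resize(t[170:280,315:425],(400,400),interpolation=cv2.INTER_CUBIC),cv2.resize(s[60:200,310:450],(400,400),interpolation=cv2.INTER_CUBIC)]);cv2.imwrite("pics/after.png",x)
```

```text
41.425 [0.45648171 0.15303788 0.39973868] 0.017058113917221958
6 [[0.549, -0.191], [0.539, -0.243], [0.499, -0.149], [0.497, -0.263], [0.451, -0.167], [0.442, -0.233]]
r [0.058 0.057 0.058 0.056 0.058 0.058]
dist [[0.031 0.039 0.065 0.069 0.086 0.089]
 [0.034 0.068 0.036 0.089 0.065 0.088]
 [0.068 0.034 0.089 0.03  0.088 0.065]
 [0.06  0.085 0.027 0.091 0.037 0.072]
 [0.087 0.062 0.088 0.032 0.07  0.035]
 [0.086 0.087 0.061 0.071 0.033 0.036]]
foot px [374.98315014 159.14322084]
```

View pics/after.png

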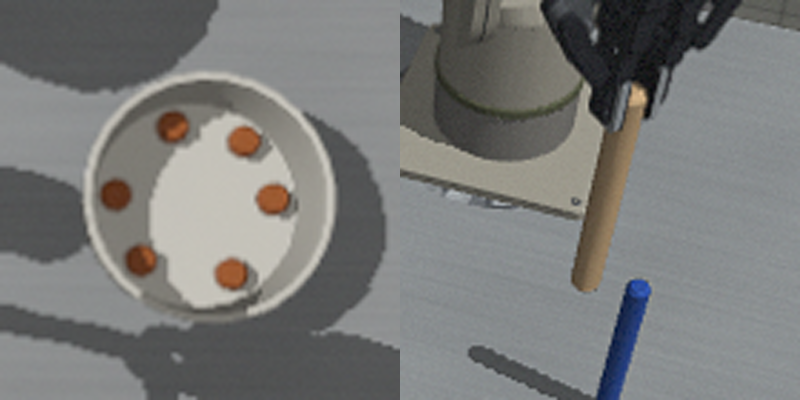

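The left half shows all six pellets in the planter at r ≈ 57 mm, each at least 27 mm from every starting spot. The right half shows the stick's foot at about scene (375.1,159.4), as predicted (375.0,159.1), so it has not slipped. I'll reinsert it at the recorded grasp pose.

Run:
```python
from cfg import *
robot.servo_line([*S,.20],vel=.2,ori=Q(PSI));robot.sleep(.3)
w0=np.array(robot.get_wrist_force());print(robot.get_tool_pos(),w0.round(1))
ok=True
for z in (.18,.172,.166,.16,.15,.14,.133,.128):
    robot.servo_line([*S,z],vel=.05);w=np.array(robot.get_wrist_force())-w0;print(z,np.round(robot.get_tool_pos(),4),w.round(1))
    if np.linalg.norm(w)>12: ok=False;print("stop");break
print(ok,robot.get_clock())
```

```text
[0.4562074  0.1546123  0.20043936] [-1.2 -0.1  0.4]
0.18 [0.4559 0.1544 0.1798] [ 0.8  0.4 -0.8]
0.172 [0.4558 0.1544 0.1717] [ 2.5  0.2 -0.9]
0.166 [0.4558 0.1544 0.1656] [ 0.9  0.4 -1.2]
0.16 [0.4558 0.1544 0.1596] [ 1.3  0.  -0.9]
0.15 [0.4557 0.1544 0.1496] [ 1.4 -0.4 -0.7]
0.14 [0.4557 0.1544 0.1396] [ 2.2 -0.6 -0.9]
0.133 [0.4558 0.1544 0.1326] [ 2.1 -0.4 -1.4]
0.128 [0.4558 0.1544 0.1277] [ 0.4  0.  -1.4]
True 45.6083
```

Run:
```python
from cfg import *
robot.servo_line([*S,.1268],vel=.03);print(np.round(robot.get_wrist_force(),1))
robot.set_gripper(.06,squeeze=20);robot.sleep(.2)
robot.servo_line([*S,.30],vel=.12);robot.servo_line([.36,.03,.42],vel=.25)
robot.sleep(.3);print(robot.get_clock(),robot.get_gripper_width())
s,t=grab("scene"),grab("top")
print("old/new stick top & home px",proj("scene",[.4556,.1545,.179]),proj("top",[.4556,.1545,.179]))
cv2.imwrite("pics/end.png",np.hstack([cv2.resize(s[150:290,320:460],(400,400),interpolation=cv2.INTER_CUBIC),cv2.resize(t[170:310,150:290],(400,400),interpolation=cv2.INTER_CUBIC)]))
```

```text
[ 0.2 -0.2 -0.8]
49.375 0.060144815476493765
old/new stick top & home px [366.86092199 193.44215009] [222.07926801 234.28709198]
```

View pics/end.png

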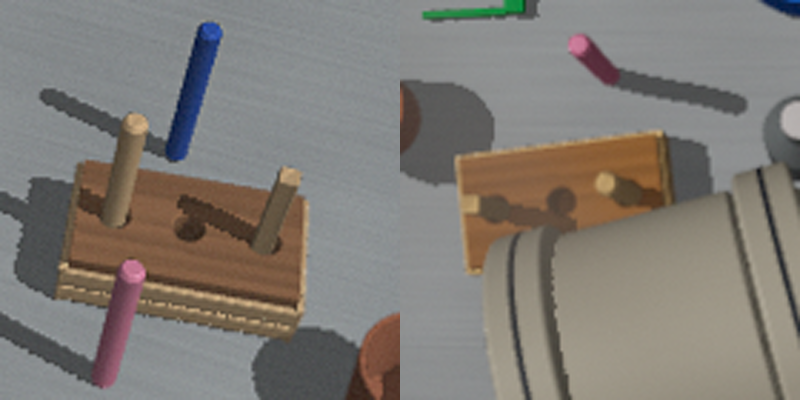

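The stick stands free in its hole with its top at scene (366.9,192.7), against (367.2,193.6) at the start, so it is fully home and everything else is in place. I'll hand it in.

```bash
python3 -c "
from rig import robot
print(robot.job_done(),robot.get_clock())"
```

```text
the job is handed in; nothing more can be done
the job is handed in; nothing more can be done
```

I stirred the pellets a little over four turns anticlockwise, which left all six in the planter and at least 27 mm from every starting spot, put the stick back fully home in its original hole, and handed the job in after about 49 s; the verdict wasn't shown.

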